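Shake square nuts evenly over a three-bay tray

TASK

Take the cap off the nose of the nut shaker and set it rim down, fully home, in its pocket on the docking plate; then pick up the shaker and shake all eight nuts out of it, spread evenly over the tray so that every one of the three bays gets at least two, without touching the nuts with the gripper. Stand the empty shaker back level in its cradle, mouth the same way as before, and leave the jar, the fan and the filter cartridge where they are.

Things in the scene. Friction and masses are not known exactly. Their poses are not given: they have to be found in the camera images.
- tray: Fixed open tray of bare aluminium, 90 mm (its x) by 192 mm (its y), walls and dividers 3 mm thick and 30 mm high, floor top 3 mm above the bench; two cross walls split it into three equal bays side by side along its y axis. Origin at the centre of its underside; z up. Its yaw varies.
- bay_a (a point): Centre of the floor of the end (+y) bay of the tray (60 x 84 mm inside); axes as the tray's.
- bay_b (a point): Centre of the floor of the middle bay of the tray (60 x 84 mm inside); axes as the tray's.
- bay_c (a point): Centre of the floor of the other end (-y) bay of the tray (60 x 84 mm inside); axes as the tray's.
- dock: Fixed grey docking plate, 176 mm (its x) by 112 mm (its y), 6 mm thick, with a cradle for the shaker along its -y side and a pocket for the cap on its +y side. Origin at the centre of its underside. Its yaw varies round -90 degrees, so that its -x points roughly to the robot's left.
- cradle (a point): Where the origin of the shaker belongs on the top of the dock plate, axes as the dock's: two low rails (6 mm high, 36 mm between them, from 26 mm on the -x side to 74 mm on the +x side) and an end stop whose face is 78 mm away at +x; open towards -x.
- pocket (a point): Centre of the floor of the cap pocket on the dock plate: a rectangular recess 38 mm (dock x) by 46 mm (dock y) inside, rim walls 5 mm high and 4 mm thick; axes as the dock's.
- shaker: Loose steel square tube along its x, 146 long, 28 wide, 24 high, 180 g empty. Mouth at its -x end (open bore 20 wide, 18 high, no lip), +x end closed, narrow slot in the roof. Black block handle amid, 20 x 20 mm, 27 to 62 mm above the underside. Origin: centre of the underside, below the handle. Nuts slide out once it tilts 18 to 26 deg mouth down (varies), sooner if shaken lengthwise; level, they stay.
- mouth (a point): Point on the tube's inner floor at the open mouth of the shaker, 72 mm from its origin towards its -x, 3 mm above the underside.
- cap: Loose steel hood, 50 g, 30 (x) by 38 (y) by 21 mm tall, open below and at its +x end, with a black grip post 14 x 14 mm from 21 to 54 mm above its lower rim. Origin: centre of the lower rim. Starts over the shaker's mouth, its origin 62 mm from the shaker's towards the shaker's -x and 6 mm higher, axes alike, 2 mm play each side; lifts straight up, free after 18 mm.
- nut1: Steel square nut, one of eight alike: 14 x 14 mm, 11 mm thick, 12 g; origin at the centre of its underside. At the start all eight lie flat in single file in the shaker's tube.
- nut2: Steel square nut, one of eight alike: 14 x 14 mm, 11 mm thick, 12 g; origin at the centre of its underside. At the start all eight lie flat in single file in the shaker's tube.
- nut3: Steel square nut, one of eight alike: 14 x 14 mm, 11 mm thick, 12 g; origin at the centre of its underside. At the start all eight lie flat in single file in the shaker's tube.
- nut4: Steel square nut, one of eight alike: 14 x 14 mm, 11 mm thick, 12 g; origin at the centre of its underside. At the start all eight lie flat in single file in the shaker's tube.
- nut5: Steel square nut, one of eight alike: 14 x 14 mm, 11 mm thick, 12 g; origin at the centre of its underside. At the start all eight lie flat in single file in the shaker's tube.
- nut6: Steel square nut, one of eight alike: 14 x 14 mm, 11 mm thick, 12 g; origin at the centre of its underside. At the start all eight lie flat in single file in the shaker's tube.
- nut7: Steel square nut, one of eight alike: 14 x 14 mm, 11 mm thick, 12 g; origin at the centre of its underside. At the start all eight lie flat in single file in the shaker's tube.
- nut8: Steel square nut, one of eight alike: 14 x 14 mm, 11 mm thick, 12 g; origin at the centre of its underside. At the start all eight lie flat in single file in the shaker's tube.
- flux_jar: Small orange jar with a black lid, 37 mm wide, 48 mm tall, standing by the work; origin at the centre of its underside. Bystander.
- fan_module: Black square cooling fan lying flat, 60 x 60 x 22 mm; origin at the centre of its underside. Bystander.
- filter: Orange filter cartridge with a white collar, lying, 28 x 87 x 28 mm, long along its y; origin at the centre of its underside. Bystander.
Not all that is in view belongs to the job. Of the things that look like the shaker, the middle-sized one is meant.

How it is judged:
By the outcome, as a careful person would: the job done as asked, in the order asked, and still so for the second after the job is handed in, with the robot touching nothing.
It also fails if it takes over 72 s, if anything falls off the work surface, if the arm or the gripper's body presses on something with over 40 N, if the wrist force passes 120 N, or if a joint passes its speed limit or range.

ROBOT

A 6-joint arm with a two-finger parallel gripper is mounted at the origin on a cart in front of the work surface, level with it; the furniture and walls round the work are solid. World frame = base frame: x ahead of the robot, y to its left, z up, the work surface at z = 0. Lengths are in m, angles in rad, forces in N, time in s.
With the tool pointing down it reaches from about 0.3 to 0.875 m from the base axis. Payload 6.4 kg.
Tool frame: the origin (TCP) lies at the very end of the fingers, on their centre line; the grasp point (between the pads) lies 19 mm behind it; z points along the fingers, y is the line along which they close (so a half turn about z gives the same grasp; the last joint's range is limited). The gripper opens to 85 mm and grips with 20 to 120 N. Pads are 22 mm wide; open, the fingers measure 114 mm over their backs; the gripper's body (76 mm by 85 mm) begins 54 mm behind the grasp point. The pads swing forward as they close: fully open they stand 13 mm farther back than shut.
Start: joints at [1.048, 0.181, 1.607, -0, 1.354, -0.206], TCP at [0.179, 0.546, 0.201] pointing down, gripper open.
Joint ranges: [-2.99, 2.99], [-0.89, 2.07], [0.3, 2.58], [-1.14, 4.28], [0, 2.63], [-3.12, 3.12]. Speed limits (rad/s): [2.57, 2.57, 3.01, 3.14, 3.14, 3.14].

INTERFACE

Orientations are given as a unit quaternion [w, x, y, z].
In Python, from bench import ctrl, camera, calibration, order, outline_of gives the robot as it stands.
- The arm moves only by the tool move_arm, never from a script. Its argument "series" is a list that holds one entry, the list of rows, each a list of 5 numbers: the opening, from 0 (shut) to 1 (fully open), then the shift along the tool's x, y, z in mm, then the turn about the tool's z in rad. A call has exactly 10 rows; each row is the pose to reach, as a shift and turn from the pose commanded when the call began, along the tool's axes at that moment; what a row does not reach only later rows make up. A row lasts 1/12 s, in which the tool goes at most 41.7 mm and 7.16 degrees, less where a joint would pass 70% of its speed; a pose out of reach is approached as far as the arm can. A call with a gripper value outside its range is refused whole. The fingers move at their own pace and stop on an object; the grip force is fixed at half the most. Time passes only in rows, so rows that repeat a pose let the fingers close, or fill a call up. It gives the time, the measured TCP pose, the force, the opening and the grip force at its end, in the units of the state.
- ctrl.get_obs(): the state, without advancing time (a new reading comes with each control period).
- camera(name): name is "side" or "top" or "wrist"; returns (picture, depth): 400x640x3 uint8, blue, green, red; 400x640 float32, m along the optical axis (not along the pixel's ray), 0 where there is no reading.
- calibration(name): a dict with "intrinsics" (3x3 intrinsics, pixels), "rvec" (rotation vector, rad) and "tvec" (3), from world to camera coordinates, as OpenCV has them. Camera axes: x right, y down, z forward; pixel columns grow to the right and rows downward; lengths in m; the calibration is good to about 2 mm. A picture is of the moment at which its call begins: read the wrist's pose just before it. calibration takes no time and is no camera call; for the wrist camera it gives the pose at the moment of the call.
- order.hand_in(): hands the job in; it is judged then, once.
Trained networks look in the newest picture that a camera, given by its name, has taken for a name from the list of things; names that differ only in an ending like _2 or _b are one class to them, and where a whole thing is asked for, a point or a joint stands for the part that bears it (a point fixed in the world has none). Each returns a list of dicts, best first, with "conf" (0 to 1); they miss things now and then, are a little off and sometimes report something else, mostly with a low value. They report only what shows in the picture. A call takes as long as a camera call. They do not tell look-alikes from the thing itself.
- outline_of(target, camera): "region" (400x640 bool, what is visible of it) and "bbox" ([centre column, centre row, width, height] in pixels, round what is visible of it).
The state is a dict: "time_s": time; "q": joint angles; "dq": joint speeds; "joint_efforts": joint torques, N m; "eef_pos": TCP position; "eef_rot": TCP orientation; "wrist_force": force on the tool from outside, world axes, zero at the start; "torque": the same for the moment, N m; "opening": opening from 0.0 (shut) to 1.0 (fully open); "grasp_force": force on a finger pad.
Only numpy, scipy, OpenCV 4.12 (cv2) and the standard library are available. Lean on these libraries where they do the work, as an engineer would, in place of code of your own. Each camera call takes 0.05 s, during which the arm holds its last target. There are 200 camera calls.

## Working session

There is one attempt and no reset: what is moved stays moved. The work goes in short steps, Python scripts to look and compute and a tool call to move; the robot and the scene stay as the last step left them, time stands still between calls to the robot, and variables do not carry over. Pictures are saved under pics/ and viewed, at most 10 in all, crops included, and the job is handed in when it is done.

Besides the shell and the picture viewer there is one more tool, called after "Call:" by a JSON object that holds its "op" and its "data", one argument or row to a line. move_arm: Moves the arm, as the interface text tells. Its arguments: {"type":"object","properties":{"series":{"type":"array","items":{"type":"array","items":{"type":"array","items":{"type":"number"}}}}},"required":["series"]}

```bash
ls; mkdir -p pics; cat > h.py <<'E'
import numpy as np,cv2
from bench import ctrl,camera,calibration,order,outline_of
def cal(n):
    c=calibration(n);R=cv2.Rodrigues(np.array(c["rvec"],float))[0];return np.array(c["intrinsics"]),R,np.array(c["tvec"],float).ravel()
def world(n,uv,d,c=None):
    K,R,t=c or cal(n);uv=np.atleast_2d(uv).astype(float);d=np.broadcast_to(d,len(uv))
    p=np.c_[(uv[:,0]-K[0,2])/K[0,0],(uv[:,1]-K[1,2])/K[1,1],np.ones(len(uv))]*d[:,None]
    return (p-t)@R
def cloud(n,depth,mask,c=None):
    v,u=np.nonzero(mask&(depth>0));return world(n,np.c_[u,v],depth[v,u],c)
def onz(n,uv,z,c=None):
    K,R,t=c or cal(n);o=-R.T@t;r=world(n,uv,1.0,c)-o
    return o+r*((z-o[2])/r[:,2])[:,None]
def rect(P,lo,hi):
    Q=P[(P[:,2]>lo)&(P[:,2]<hi)];r=cv2.minAreaRect((Q[:,:2]*1000).astype(np.float32));return [np.round(x,1) for x in r]+[len(Q)]
E
python3 - <<'E'
from h import *
for n in ["top","side"]:
    im,d=camera(n);cv2.imwrite(f"pics/{n}0.png",im);np.save(n+"0.npy",d)
    for t in ["tray","dock","shaker","cap","flux_jar","fan_module","filter"]:
        for o in outline_of(t,n)[:4]:
            P=cloud(n,d,o["region"])
            print(n,t,round(o["conf"],2),np.round(o["bbox"]),np.round(np.median(P,0),3) if len(P) else '', np.round(np.percentile(P[:,2],98),3) if len(P) else '')
o=ctrl.get_obs();print(o["eef_pos"],o["eef_rot"],o["time_s"])
E
```

```text
pics
top tray 0.89 [416. 220.  83.  51.] [0.431 0.195 0.004] 0.034
top dock 0.75 [412. 159.  71.  48.] [0.595 0.203 0.007] 0.014
top dock 0.22 [284. 186.  32.  31.] [0.513 0.521 0.02 ] 0.025
top dock 0.18 [420. 170.  46.  16.] [0.544 0.205 0.031] 0.07
top shaker 0.95 [282. 239.  43.   8.] [0.386 0.523 0.018] 0.048
top shaker 0.85 [423. 170.  42.  15.] [0.542 0.193 0.032] 0.07
top shaker 0.76 [198. 228.  38.  86.] [0.409 0.725 0.032] 0.087
top cap 0.76 [386. 171.  12.  18.] [0.547 0.273 0.034] 0.068
top cap 0.53 [412. 159.  80.  50.] [0.593 0.204 0.007] 0.015
top flux_jar 0.81 [304. 146.  18.  16.] [0.607 0.47  0.047] 0.052
top fan_module 0.73 [284. 186.  34.  28.] [0.514 0.52  0.02 ] 0.025
top filter 0.75 [350. 273.  33.  21.] [0.305 0.361 0.025] 0.03
side tray 0.85 [260. 256.  80.  58.] [0.421 0.203 0.013] 0.032
side tray 0.66 [369. 212.  15.  18.] [0.613 0.457 0.034] 0.047
side dock 0.62 [322. 281.  74.  65.] [0.598 0.184 0.005] 0.011
side shaker 0.98 [309. 269.  38.  53.] [0.554 0.189 0.027] 0.067
side shaker 0.71 [297. 195.  13.  23.] [0.39  0.514 0.015] 0.043
side shaker 0.63 [328. 162.  57.  28.] [0.417 0.718 0.025] 0.083
side cap 0.71 [326. 245.  19.  28.] [0.557 0.264 0.033] 0.065
side cap 0.25 [368. 212.  15.  19.] [0.613 0.458 0.033] 0.047
side flux_jar 0.56 [369. 211.  15.  21.] [0.614 0.458 0.034] 0.165
side flux_jar 0.32 [326. 284.  78.  63.] [0.598 0.184 0.005] 0.011
side fan_module 0.89 [337. 204.  26.  20.] [0.516 0.504 0.015] 0.022
side filter 0.65 [250. 215.  14.  21.] [0.311 0.35  0.021] 0.026
[0.17911509 0.54642263 0.20091057] [3.48197789e-06 1.57734425e-01 9.87481570e-01 3.12643916e-05] 0.8
```

View pics/top0.png

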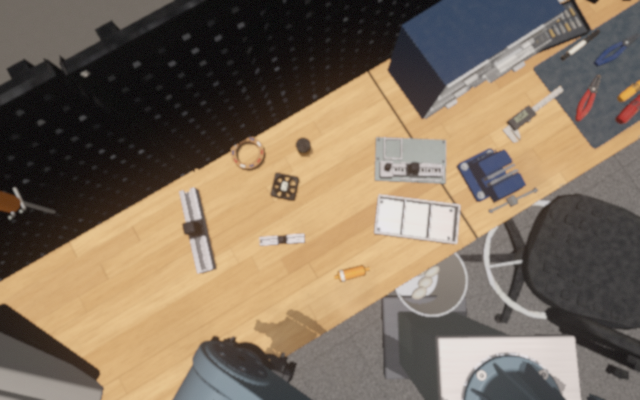

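View pics/side0.png

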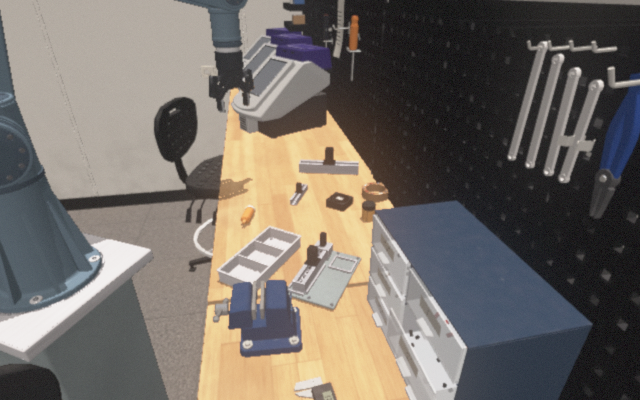

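```bash
python3 - <<'E'
from h import *
d=np.load("top0.npy");n="top";camera(n)
c=cal(n);v,u=np.mgrid[:400,:640];P=cloud(n,d,d>0,c)
box=lambda P,a,b,e,f:P[(P[:,0]>a)&(P[:,0]<b)&(P[:,1]>e)&(P[:,1]<f)]
for t,k in [("tray",0),("dock",0),("shaker",1),("cap",0)]:
    r=outline_of(t,n)[k]["region"]
    Q=cloud(n,d,r,c);print(t,rect(Q,-1,1))
Q=box(P,.48,.7,.07,.34)
print("tube",rect(Q,.022,.04));print("plate",rect(Q,.003,.009))
for lo in(.05,): 
  H=Q[Q[:,2]>lo];print(np.round(H,3)[:40:2], H.mean(0))
# wrist cal relative to tool
K,R,t=cal("wrist");o=ctrl.get_obs();print(K,"\ncam",-R.T@t,"\nRT",R)
E
python3 - <<'E'
import cv2
im=cv2.imread('pics/top0.png')[125:250,360:530]
cv2.imwrite('pics/crop1.png',cv2.resize(im,None,fx=4.5,fy=4.5,interpolation=cv2.INTER_CUBIC))
E
```

```text
tray [array([432.3, 200.9]), array([196.2, 100.1]), np.float64(81.8), 3275]
dock [array([579.1, 205.3]), array([175.2, 114.1]), np.float64(87.0), 2081]
shaker [array([548.5, 188.2]), array([124.1,  28.6]), np.float64(87.5), 509]
cap [array([551.3, 268.1]), array([34.3, 36.4]), np.float64(86.8), 220]
tube [array([585.4, 211.9]), array([171.1, 237.9]), np.float64(27.8), 656]
plate [array([589.8, 205.1]), array([269.7, 219.6]), np.float64(90.0), 2141]
[[0.7   0.18  0.21 ]
 [0.7   0.174 0.209]
 [0.7   0.17  0.208]
 [0.7   0.163 0.208]
 [0.7   0.157 0.208]
 [0.699 0.152 0.21 ]
 [0.699 0.147 0.209]
 [0.698 0.176 0.209]
 [0.698 0.172 0.208]
 [0.697 0.168 0.209]
 [0.698 0.163 0.208]
 [0.697 0.16  0.211]
 [0.698 0.155 0.208]
 [0.697 0.152 0.21 ]
 [0.7   0.141 0.203]
 [0.699 0.178 0.201]
 [0.695 0.177 0.211]
 [0.695 0.172 0.21 ]
 [0.694 0.169 0.211]
 [0.695 0.164 0.209]] [0.66207008 0.17263386 0.1287898 ]
[[360.20233559   0.         318.12757282]
 [  0.         360.20233559 195.76131417]
 [  0.           0.           1.        ]] 
cam [0.10282197 0.57064253 0.37468707] 
RT [[ 0.31143743  0.95026572  0.00133542]
 [ 0.90200691 -0.29606279  0.31421388]
 [ 0.29898205 -0.0966534  -0.94935128]]
```

View pics/crop1.png

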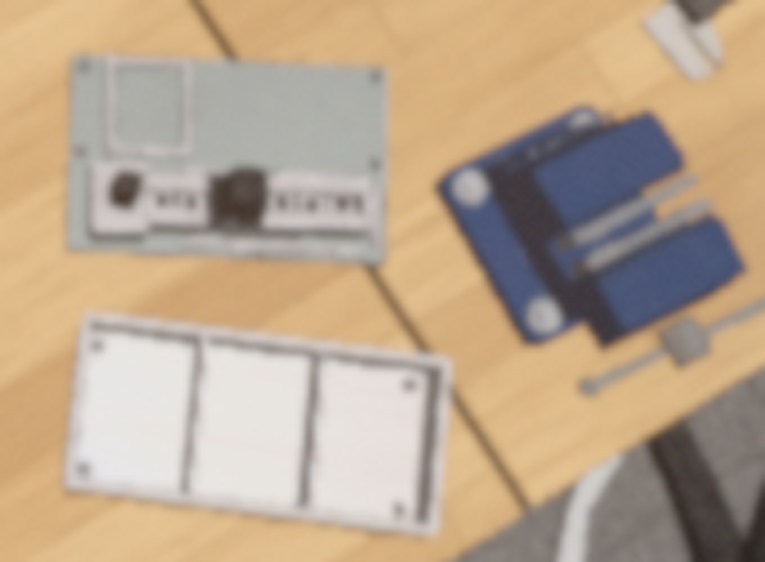

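Call:
{"op": "move_arm", "data": {
  "series": [
    [[0.5,-42,-14,0,-0.1],[0.5,-84,-28,0,-0.2],[0.5,-126,-42,0,-0.264],[0.5,-168,-57,0,-0.264],[0.5,-208,-70,0,-0.264],[0.5,-248,-84,0,-0.264],[0.5,-286,-97,0,-0.264],[0.5,-324,-110,0,-0.264],[0.5,-362,-122,0,-0.264],[0.5,-400,-135,0,-0.264]]
  ]
}}

```text
time_s: 1.88
eef_pos: [0.5142, 0.2953, 0.2011]
eef_rot: [0.0, 0.026, 1.0, 0.0]
wrist_force: [0.2, 0.2, -0.4]
opening: 0.503
grasp_force: 0.0
```

```bash
python3 - <<'E'
from h import *
n="wrist";c=cal(n);im,d=camera(n);cv2.imwrite("pics/w1.png",im)
for t in ["cap","shaker","dock","pocket","tray"]:
    for o in outline_of(t,n)[:2]:
        P=cloud(n,d,o["region"],c);print(t,round(o["conf"],2),np.round(o["bbox"]),np.round(np.median(P,0),3))
        if t=="dock": print(" plate",rect(P,.003,.0085),"rim",rect(P,.0095,.013))
        if t=="cap": print(" roof",rect(P,.028,.037),"post",rect(P,.061,.075),np.percentile(P[:,2],[50,98]))
        if t=="shaker": print(" roof",rect(P,.026,.034),"handle",rect(P,.063,.075),np.percentile(P[:,2],[50,98]))
        if t=="tray": print(rect(P,-.01,.04))
P=cloud(n,d,d>0,c);B=P[(P[:,2]>.08)&(P[:,0]>.5)];print("cabinet minx",B[:,0].min() if len(B) else None, len(B), np.median(B,0) if len(B) else 0)
print(ctrl.get_obs()["q"])
E
```

```text
cap 0.71 [294. 199.  31.  44.] [0.545 0.272 0.034]
 roof [array([551.1, 269.4]), array([30.8, 37.7]), np.float64(86.6), 751] post [array([551.3, 270.1]), array([13.9, 13.8]), np.float64(86.5), 223] [0.03395549 0.06740749]
cap 0.45 [221. 203. 117.  42.] [0.541 0.204 0.031]
 roof [array([548.1, 194.4]), array([119.5,  28.6]), np.float64(87.7), 1815] post [array([548.3, 208.1]), array([20.8, 19.2]), np.float64(86.3), 474] [0.03074317 0.06922583]
shaker 0.91 [565.  13. 132.  27.] [0.389 0.514 0.018]
 roof [array([390.6, 521.2]), array([15.6,  7.3]), np.float64(52.2), 93] handle [array([0., 0.]), array([0., 0.]), np.float64(0.0), 0] [0.01825373 0.04686429]
shaker 0.59 [221. 204. 122.  45.] [0.541 0.204 0.031]
 roof [array([548.3, 194.6]), array([120.6,  28.7]), np.float64(87.5), 1856] handle [array([548.3, 208. ]), array([20.5, 19.2]), np.float64(86.6), 457] [0.03069776 0.06921217]
dock 0.79 [239. 214. 172.  94.] [0.592 0.204 0.007]
 plate [array([578. , 205.4]), array([175.9, 112.3]), np.float64(86.5), 8416] rim [array([568.2, 210.8]), array([188.3,  92.1]), np.float64(62.6), 880]
tray 0.88 [209.  75. 228. 130.] [0.425 0.193 0.004]
[array([428. , 192.5]), array([215.5, 105.4]), np.float64(81.9), 23860]
cabinet minx 0.5000001448253658 36692 [0.50937163 0.31960859 0.28308411]
[ 3.25682363e-01  2.18824713e-01  1.56260427e+00  4.41927129e-04
  1.36093969e+00 -1.19292461e+00]
```

View pics/w1.png

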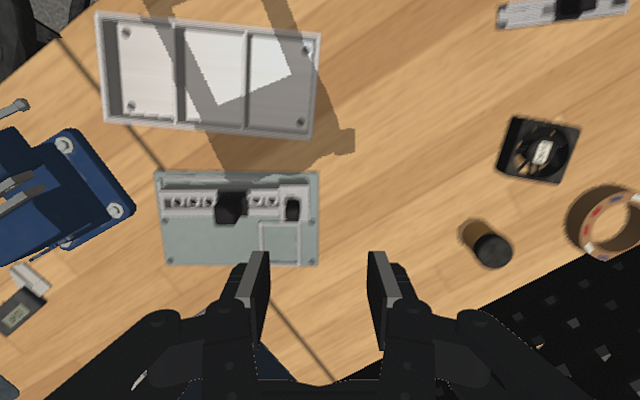

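Call:
{"op": "move_arm", "data": {
  "series": [
    [[0.5,-20,-12,10,0.009],[0.5,-38.3,-23.6,25,0.009],[0.5,-38.3,-23.6,60,0.009],[0.5,-38.3,-23.6,95,0.009],[0.5,-38.3,-23.6,130,0.009],[0.5,-38.3,-23.6,155,0.009],[0.5,-38.3,-23.6,164,0.009],[0.0,-38.3,-23.6,164,0.009],[0.0,-38.3,-23.6,164,0.009],[0.0,-38.3,-23.6,164,0.009]]
  ]
}}

```text
time_s: 3.02
eef_pos: [0.5512, 0.2724, 0.0394]
eef_rot: [0.002, 0.03, 1.0, 0.001]
wrist_force: [0.9, 0.1, 0.5]
opening: 0.08
grasp_force: 0.0
```

```bash
python3 - <<'E'
from h import *
n="top"; 
# pocket rim in dock frame, from the wrist close view if the dock shows
c=cal("wrist");im,d=camera("wrist");P=cloud("wrist",d,d>0,c)
t=np.load("top0.npy");Pt=cloud(n,t,t>0)
x=np.array([-.061,-.998]);y=np.array([.998,-.061]);C=np.array([.578,.2054])
for P in (P,Pt):
    L=np.c_[(P[:,:2]-C)@x,(P[:,:2]-C)@y,P[:,2]]*1000
    m=(L[:,0]<0)&(L[:,0]>-88)&(L[:,1]>-5)&(L[:,1]<56)&(L[:,2]>9)&(L[:,2]<15);Q=L[m]
    if len(Q): print(len(Q),np.percentile(Q,[1,5,50,95,99],axis=0).round(1).tolist(),[np.round(k,1) for k in cv2.minAreaRect(Q[:,:2].astype(np.float32))])
o=ctrl.get_obs();print(o["eef_pos"],o["opening"],o["grasp_force"],o["wrist_force"])
E
```

```text
894 [[-67.2, -1.1, 9.1], [-67.1, -0.6, 9.7], [-35.8, 19.3, 11.6], [-22.4, 50.0, 12.7], [-21.8, 52.3, 13.2]] [array([-52.4,  25.3]), array([61.6, 56.1]), np.float64(0.7)]
181 [[-84.1, -3.0, 9.0], [-76.2, -0.3, 9.1], [-45.7, 21.8, 10.4], [-10.6, 52.6, 13.4], [-5.7, 53.7, 14.0]] [array([-44.5,  25.9]), array([82.1, 59.4]), np.float64(2.4)]
[0.5514559  0.27222139 0.03956622] 0.005674019505751644 0.0 [ 0.87193281 -0.54683678  0.43965536]
```

```bash
python3 - <<'E'
from h import *
im,d=camera("wrist");im2,_=camera("side")
cv2.imwrite("pics/w2.png",np.vstack([cv2.resize(im,(480,300)),cv2.resize(im2[200:330,230:438],(480,300),interpolation=cv2.INTER_CUBIC)]))
print(ctrl.get_obs()["opening"],[(round(o["conf"],2),np.round(o["bbox"])) for o in outline_of("cap","side")])
E
```

```text
-0.0024876696383519183 [(0.8, array([326., 244.,  20.,  24.]))]
```

View pics/w2.png

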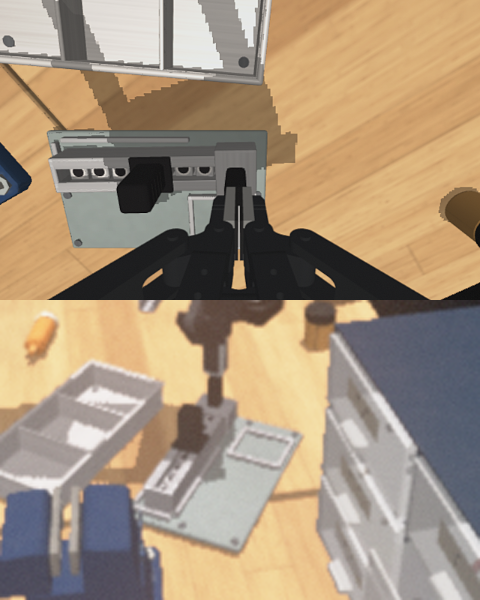

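```bash
python3 - <<'E'
from h import *
n="wrist";c=cal(n);im,d=camera(n)
K,R,t=c;o=ctrl.get_obs();p=np.array(o["eef_pos"])
for q in (p,p+[0,0,.019],[.5512,.27,.066],[.5512,.27,.033]):
    s=K@(R@np.array(q)+t);print(np.round(q,3),s[:2]/s[2],s[2])
P=cloud(n,d,d>0,c);m=(abs(P[:,0]-.553)<.05)&(abs(P[:,1]-.27)<.02)&(P[:,2]>.028);Q=P[m]
h=np.histogram2d(Q[:,0],Q[:,2],bins=[np.arange(.50,.605,.008),np.arange(.028,.12,.008)])[0].astype(int)
print(np.arange(.50,.6,.008).round(3));print(h)
print(o["eef_pos"],o["eef_rot"],[ (x["conf"],x["bbox"]) for x in outline_of("cap",n)])
cv2.imwrite("pics/w3.png",cv2.resize(im[180:330,230:390],None,fx=4,fy=4,interpolation=cv2.INTER_CUBIC))
E
```

```text
[0.551 0.272 0.038] [319.00052614 235.65317907] 0.1905093288352842
[0.551 0.272 0.057] [319.17676758 252.40812837] 0.1724909531568593
[0.551 0.27  0.066] [316.04399385 262.56432387] 0.16447577836003294
[0.551 0.27  0.033] [316.24690865 232.62220571] 0.1957708519067709
[0.5   0.508 0.516 0.524 0.532 0.54  0.548 0.556 0.564 0.572 0.58  0.588
 0.596]
[[  0   0   0   0   0   0   0   0   0   0   0]
 [  0   0   0   0   0   0   0   0   0   0   0]
 [  0   0   0   0   0   0   0   0   0   0   0]
 [  3   0   0   0   0   0   0   0   0   0   0]
 [977   0   0   0   0  20  90 129 167 204 684]
 [770 166 169 203 128  63 456 591 650 606 367]
 [380   0   1   1  12   0   0   0   0 173  44]
 [403   0   0   0   0   0   0   0   0 126  15]
 [105   0   0   0   0   0   0   0   0   0   0]
 [  0   0   0   0   0   0   0   0   0   0   0]
 [  0   0   0   0   0   0   0   0   0   0   0]
 [  0   0   0   0   0   0   0   0   0   0   0]
 [  0   0   0   0   0   0   0   0   0   0   0]]
[0.55063219 0.27151022 0.03833064] [1.10372514e-03 3.08701802e-02 9.99522738e-01 3.32651439e-04] [(0.69, [315.6, 228.2, 54.5, 73.3])]
```

View pics/w3.png

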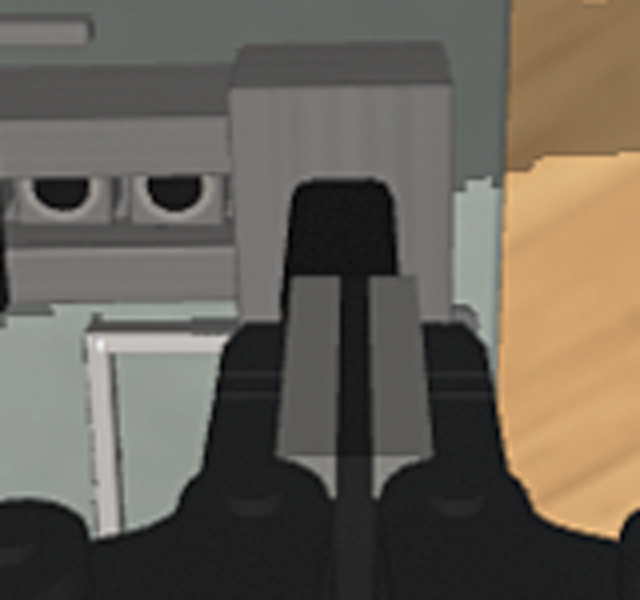

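Call:
{"op": "move_arm", "data": {
  "series": [
    [[0.5,0,-1,0,0],[0.5,0,-1,0,0],[0.5,0,-1,0,0],[0.5,0,-1,0,0],[0.5,0,-1,2,0],[0.5,0,-1,2,0],[0.5,0,-1,2,0],[0.5,0,-1,2,0],[0.5,0,-1,2,0],[0.5,0,-1,2,0]]
  ]
}}

```text
time_s: 4.15
eef_pos: [0.5497, 0.2703, 0.0349]
eef_rot: [0.0, 0.031, 1.0, 0.0]
wrist_force: [-0.2, -0.8, 0.4]
opening: 0.496
grasp_force: 0.0
```

```bash
python3 - <<'E'
from h import *
n="wrist";c=cal(n);im,d=camera(n);o=ctrl.get_obs();p=np.array(o["eef_pos"])
print(p,o["eef_rot"],o["wrist_force"],o["opening"])
P=cloud(n,d,d>0,c)
for s in (-1,1):
    Q=P[(abs(P[:,0]-p[0])<.02)&(s*(P[:,1]-p[1])>.017)&(s*(P[:,1]-p[1])<.035)&(P[:,2]>.036)]
    print(s,len(Q),np.percentile(Q,[0,1,5,50,100],axis=0).round(3).tolist())
cv2.imwrite("pics/w4.png",cv2.resize(im[150:330,200:440],None,fx=3,fy=3,interpolation=cv2.INTER_CUBIC))
E
```

```text
[0.5496949  0.27026811 0.0349202 ] [1.38716835e-05 3.08873465e-02 9.99522872e-01 1.34701970e-05] [-0.10205039  0.60844137 -0.75395477] 0.5035684540964567
-1 6732 [[0.53, 0.235, 0.068], [0.531, 0.236, 0.072], [0.531, 0.237, 0.078], [0.536, 0.247, 0.118], [0.56, 0.253, 0.152]]
1 6999 [[0.533, 0.287, 0.067], [0.533, 0.288, 0.072], [0.534, 0.289, 0.079], [0.54, 0.294, 0.12], [0.563, 0.305, 0.152]]
```

View pics/w4.png

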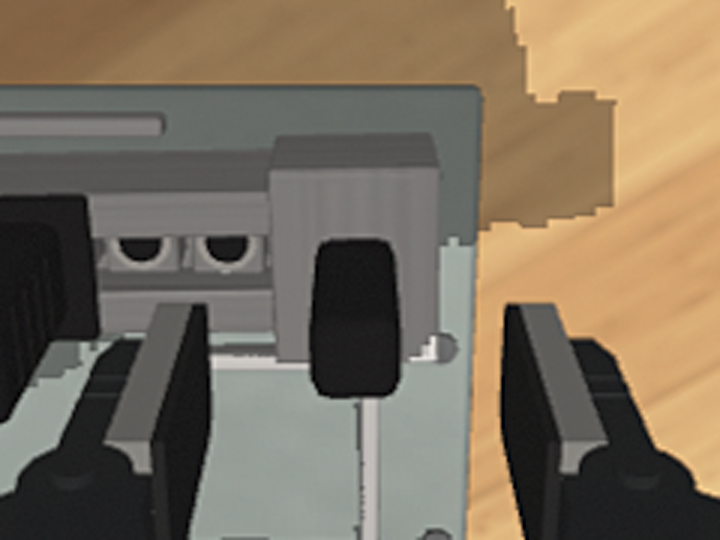

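Call:
{"op": "move_arm", "data": {
  "series": [
    [[0.5,-3,0,7,0],[0.5,-3,0,14,0],[0.5,-3,0,20,0],[0.5,-3,0,25,0],[0.5,-3,0,25,0],[0,-3,0,25,0],[0,-3,0,25,0],[0,-3,0,25,0],[0,-3,0,25,0],[0,-3,0,25,0]]
  ]
}}

```text
time_s: 5.03
eef_pos: [0.5529, 0.2701, 0.0102]
eef_rot: [0.0, 0.031, 1.0, 0.0]
wrist_force: [-0.3, 0.5, 0.0]
opening: 0.147
grasp_force: 58.6
```

Call:
{"op": "move_arm", "data": {
  "series": [
    [[0,0,0,-12,0],[0,0,0,-24,0],[0,0,0,-40,0],[0,-20,-6,-45,0],[0,-40,-12,-45,0],[0,-56.3,-18,-40,0],[0,-56.3,-18,-25,0],[0,-56.3,-18,-12,0],[0,-56.3,-18,-12,0],[0,-56.3,-18,-12,0]]
  ]
}}

```text
time_s: 5.87
eef_pos: [0.6053, 0.2487, 0.0202]
eef_rot: [-0.002, 0.031, 1.0, -0.0]
wrist_force: [-0.3, 0.8, -0.9]
opening: 0.152
grasp_force: 58.5
```

```bash
python3 - <<'E'
from h import *
n="wrist";c=cal(n);im,d=camera(n);o=ctrl.get_obs();print(o["eef_pos"],o["wrist_force"],o["grasp_force"],o["opening"])
P=cloud(n,d,d>0,c)
x=np.array([-.061,-.998]);y=np.array([.998,-.061]);C=np.array([.578,.2054])
L=np.c_[(P[:,:2]-C)@x,(P[:,:2]-C)@y,P[:,2]]*1000
def st(k,m):
    Q=L[m];print(k,len(Q),np.percentile(Q,[1,50,99],axis=0).round(1).tolist() if len(Q) else "")
a=(L[:,0]<-10)&(L[:,0]>-75)&(L[:,1]>-6)&(L[:,1]<60)
st("rim",a&(L[:,2]>9)&(L[:,2]<13));st("roof",a&(L[:,2]>36)&(L[:,2]<55))
for z in range(10,56,3): st(z,a&(L[:,2]>=z)&(L[:,2]<z+3))
cv2.imwrite("pics/w5.png",cv2.resize(im[100:340,180:420],None,fx=2.5,fy=2.5))
E
```

```text
[0.60632476 0.24897628 0.02127812] [ 0.28249519 -0.49269203 -0.65501641] 58.47581326961517 0.14568933034876663
rim 1678 [[-67.3, -0.7, 9.3], [-44.2, 9.2, 11.6], [-21.7, 42.1, 12.9]]
roof 2568 [[-58.8, 4.5, 36.6], [-44.2, 11.4, 43.8], [-29.7, 19.7, 54.2]]
10 1587 [[-67.3, -0.7, 10.2], [-44.2, 10.0, 11.6], [-21.7, 42.1, 12.9]]
13 22 [[-65.6, -0.4, 13.0], [-49.2, 4.5, 13.1], [-23.2, 35.8, 13.6]]
16 0 
19 0 
22 37 [[-58.5, 4.4, 23.2], [-45.7, 4.9, 24.4], [-30.0, 5.4, 25.0]]
25 121 [[-58.5, 4.4, 25.1], [-43.7, 4.8, 26.5], [-30.0, 5.3, 28.0]]
28 122 [[-58.3, 4.2, 28.0], [-44.7, 4.8, 29.5], [-29.7, 5.4, 30.9]]
31 140 [[-58.6, 4.2, 31.0], [-44.9, 4.8, 32.5], [-29.8, 5.5, 34.0]]
34 143 [[-58.7, 4.3, 34.0], [-43.7, 4.8, 35.4], [-29.7, 5.3, 37.0]]
37 153 [[-58.7, 4.4, 37.0], [-43.7, 4.9, 38.5], [-30.1, 5.5, 39.9]]
40 315 [[-59.2, 4.3, 40.0], [-45.1, 5.4, 42.5], [-29.3, 19.2, 43.0]]
43 1783 [[-58.8, 4.6, 43.0], [-44.2, 11.7, 43.9], [-29.8, 19.9, 45.2]]
46 76 [[-50.9, 16.4, 46.1], [-43.5, 17.0, 47.4], [-38.2, 19.0, 48.9]]
49 96 [[-50.8, 16.3, 49.0], [-44.6, 17.0, 50.3], [-37.9, 18.7, 52.0]]
52 100 [[-50.7, 14.9, 52.0], [-43.7, 17.0, 53.6], [-34.3, 18.5, 54.9]]
55 189 [[-60.8, 13.6, 55.1], [-44.6, 16.5, 56.7], [-28.3, 18.4, 58.0]]
```

View pics/w5.png

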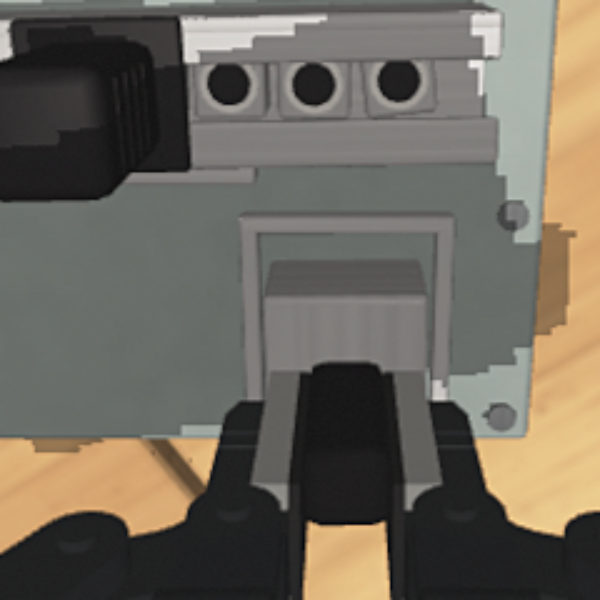

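Call:
{"op": "move_arm", "data": {
  "series": [
    [[0,-2,0,6,0],[0,-2,0,12,0],[0,-2,0,16.5,0],[0,-2,0,16.5,0],[0.5,-2,0,16.5,0],[0.5,-2,0,16.5,0],[0.5,-2,0,16.5,0],[0.5,-2,0,0,0],[0.5,-2,0,-25,0],[0.5,-2,0,-50,0]]
  ]
}}

```text
time_s: 6.75
eef_pos: [0.6088, 0.2482, 0.0717]
eef_rot: [-0.001, 0.031, 1.0, -0.0]
wrist_force: [-0.4, 1.2, 0.2]
opening: 0.501
grasp_force: 0.0
```

```bash
python3 - <<'E'
from h import *
n="wrist";c=cal(n);im,d=camera(n);o=ctrl.get_obs();print(o["eef_pos"],o["eef_rot"],o["wrist_force"],o["opening"])
P=cloud(n,d,d>0,c)
x=np.array([-.061,-.998]);y=np.array([.998,-.061]);C=np.array([.578,.2054])
L=np.c_[(P[:,:2]-C)@x,(P[:,:2]-C)@y,P[:,2]]*1000
def st(k,m):
    Q=L[m];print(k,len(Q),np.percentile(Q,[1,50,99],axis=0).round(1).tolist() if len(Q) else "")
a=(L[:,0]<-10)&(L[:,0]>-75)&(L[:,1]>-4)&(L[:,1]<60)
st("rim",a&(L[:,2]>9)&(L[:,2]<13));st("roof",a&(L[:,2]>20)&(L[:,2]<35));st("post",a&(L[:,2]>50)&(L[:,2]<66))
b=(abs(L[:,0])<85)&(L[:,1]>-50)&(L[:,1]<-8)
st("tube",b&(L[:,2]>27)&(L[:,2]<34));Q=L[b&(L[:,2]>27)&(L[:,2]<34)&(abs(L[:,0])>20)];print(cv2.minAreaRect(Q[:,:2].astype(np.float32)))
Q=L[b&(L[:,2]>64)&(L[:,2]<75)];print("handle",cv2.minAreaRect(Q[:,:2].astype(np.float32)))
E
```

```text
[0.61294859 0.24929465 0.07869531] [3.63033568e-03 3.07821292e-02 9.99519140e-01 8.77366282e-04] [3.3369871  1.14173086 4.04922387] 0.5024748970931701
rim 1374 [[-67.5, -0.7, 9.2], [-44.3, 13.3, 11.6], [-21.8, 52.8, 12.9]]
roof 1928 [[-59.5, 8.4, 21.2], [-44.6, 20.0, 27.7], [-29.7, 45.6, 33.5]]
post 652 [[-51.2, 20.3, 50.5], [-44.5, 25.1, 60.1], [-37.7, 33.3, 61.8]]
tube 6739 [[-71.1, -43.7, 28.6], [-10.3, -34.4, 30.7], [72.2, -14.9, 33.7]]
((0.46294403076171875, -28.947978973388672), (146.09568786621094, 28.238323211669922), 1.0071831941604614)
handle ((-0.6468210220336914, -29.121747970581055), (20.251596450805664, 20.072002410888672), 1.9689061641693115)
```

Call:
{"op": "move_arm", "data": {
  "series": [
    [[0.5,28,-22,-3,-0.017],[0.5,56.4,-43.6,0,-0.017],[0.5,56.4,-43.6,25,-0.017],[0.5,56.4,-43.6,50,-0.017],[0.5,56.4,-43.6,61.5,-0.017],[0.5,56.4,-43.6,61.5,-0.017],[0,56.4,-43.6,61.5,-0.017],[0,56.4,-43.6,61.5,-0.017],[0,56.4,-43.6,61.5,-0.017],[0,56.4,-43.6,61.5,-0.017]]
  ]
}}

```text
time_s: 7.63
eef_pos: [0.5522, 0.2088, 0.0117]
eef_rot: [0.001, 0.022, 1.0, 0.0]
wrist_force: [0.6, -0.2, 0.2]
opening: 0.219
grasp_force: 59.2
```

Call:
{"op": "move_arm", "data": {
  "series": [
    [[0,0,0,-5,0],[0,0,0,-15,0],[0,0,0,-28,0],[0,0,0,-42,0],[0,5,0,-55,0],[0,15,0,-65,0],[0,32,0,-68,0],[0,52,0,-68,0],[0,70,0,-68,0],[0,78,0,-68,0]]
  ]
}}

```text
time_s: 8.47
eef_pos: [0.4708, 0.2122, 0.0793]
eef_rot: [-0.0, 0.022, 1.0, 0.0]
wrist_force: [0.0, 0.4, -3.5]
opening: 0.222
grasp_force: 58.8
```

```bash
cat > look.py <<'E'
from h import *
n="wrist";c=cal(n);im,d=camera(n);o=ctrl.get_obs();print(o["eef_pos"],o["eef_rot"],o["wrist_force"],o["opening"],o["grasp_force"],o["time_s"])
P=cloud(n,d,d>0,c)
E
python3 - <<'E'
from look import *
r=outline_of("tray",n)[0];Q=cloud(n,d,r["region"],c);W=Q[(Q[:,2]>.028)&(Q[:,2]<.036)];print(len(W),rect(W,0,1),rect(Q,.0,.006))
T=np.load("top0.npy");r=outline_of("tray","top")
camera("top");r=outline_of("tray","top")[0];Q=cloud("top",T,r["region"]);print(rect(Q,.027,.037))
p=np.array(o["eef_pos"]);B=P[(abs(P[:,0]-p[0])<.03)&(abs(P[:,1]-p[1])<.1)&(P[:,2]<.105)&(P[:,2]>.05)]
print("tubeish",np.percentile(B,[1,50,99],axis=0).round(3).tolist(), rect(B,.08,.105))
cv2.imwrite("pics/w6.png",im)
E
```

```text
[0.47028625 0.2122685  0.07904909] [-6.32629875e-04  2.19121554e-02  9.99759699e-01 -2.30160834e-05] [-1.22966939  1.79332225 -3.20654121] 0.22180371087775383 58.8193416595459 8.5167
8095 [array([428.9, 201. ]), array([197.2,  94.4]), np.float64(81.7), 8095] [array([425.6, 200.3]), array([224.9,  91.2]), np.float64(81.7), 31075]
[array([428.2, 212.4]), array([175. ,  90.7]), np.float64(80.2), 294]
tubeish [[0.451, 0.14, 0.076], [0.46, 0.207, 0.097], [0.482, 0.282, 0.102]] [array([467.7, 210.8]), array([145.7,  29.3]), np.float64(87.6), 16403]
```

View pics/w6.png

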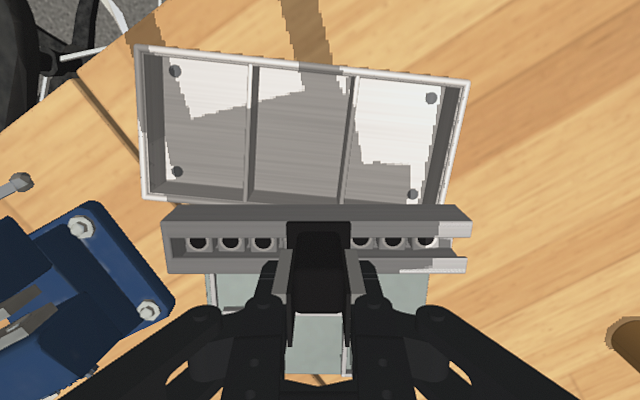

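Call:
{"op": "move_arm", "data": {
  "series": [
    [[0,2,0,0,0.08],[0,8,-1,0,0.2],[0,16,-2,0,0.32],[0,26,-3,0,0.44],[0,38,-4,0,0.56],[0,50,-5,0,0.68],[0,62,-6,0,0.8],[0,72,-7,0,0.92],[0,78,-7.6,0,1.04],[0,80.7,-7.6,0,1.16]]
  ]
}}

```text
time_s: 9.55
eef_pos: [0.3921, 0.2078, 0.0785]
eef_rot: [0.0, 0.569, 0.822, -0.0]
wrist_force: [-0.1, -0.1, -2.9]
opening: 0.22
grasp_force: 58.8
```

Call:
{"op": "move_arm", "data": {
  "series": [
    [[0,0,0,0,0.12],[0,0,0,0,0.24],[0,0,0,0,0.36],[0,0,0,3,0.46],[0,0,0,10,0.514],[0,0,0,18,0.514],[0,0,0,26,0.514],[0,0,0,30,0.514],[0,0,0,31,0.514],[0,0,0,31,0.514]]
  ]
}}

```text
time_s: 10.38
eef_pos: [0.3916, 0.2078, 0.0469]
eef_rot: [-0.0, 0.757, 0.653, -0.001]
wrist_force: [0.2, -0.3, -3.0]
opening: 0.222
grasp_force: 58.9
```

```bash
cat > st.py <<'E'
from look import *
# tray frame: s away from robot, t along long axis
s=np.array([.990,-.144]);t=np.array([.144,.990]);T0=np.array([.429,.201])
p=np.array(o["eef_pos"]);print("q",np.round(o["q"],2),"TCP in tray s,t",((p[:2]-T0)@s*1000).round(1),((p[:2]-T0)@t*1000).round(1))
z0=p[2]
def L(P): return np.c_[(P[:,:2]-T0)@s*1000,(P[:,:2]-T0)@t*1000,P[:,2]*1000]
B=P[(np.linalg.norm(P[:,:2]-p[:2],axis=1)<.085)&(P[:,2]>z0+.010)&(P[:,2]<z0+.024)]
if len(B): print("tube roof",rect(L(B)/1000,0,1),np.median(B[:,2]).round(4))
def nuts(nm,P):
    Q=L(P);m=(abs(Q[:,0])<40)&(abs(Q[:,1])<92)&(Q[:,2]>9)&(Q[:,2]<27)
    for b,lo in (("C",-91),("B",-29),("A",33)):
        q=Q[m&(Q[:,1]>lo)&(Q[:,1]<lo+58)];print(nm,b,len(q),end=" ")
        if len(q)>5:
            g=np.zeros((90,60),np.uint8);g[np.clip((q[:,0]+45).astype(int),0,89),np.clip((q[:,1]-lo).astype(int),0,59)]=255
            g=cv2.morphologyEx(g,cv2.MORPH_CLOSE,np.ones((3,3)));k,_,S,Ce=cv2.connectedComponentsWithStats(g);print([(int(a[4]),int(e[1]-45),int(e[0]+lo)) for a,e in zip(S[1:],Ce[1:]) if a[4]>15],end=" ")
    print()
nuts("wrist",P)
E
cat > full.py <<'E'
from st import *
for k in("top","side"):
    _,dd=camera(k);nuts(k,cloud(k,dd,dd>0))
    r=outline_of("nut1",k);print(k,[(round(x["conf"],2),np.round(x["bbox"][:2]).tolist()) for x in r])
E
python3 full.py
```

```text
[0.39191093 0.20792427 0.04724357] [-9.32184026e-05  7.57265871e-01  6.53106695e-01 -1.91866271e-04] [-0.26912305 -0.32920235 -3.11334227] 0.22389831312812924 58.86167585849762 10.4333
q [ 0.22  0.1   2.05 -0.    0.99  0.37] TCP in tray s,t -37.7 1.5
tube roof [array([-38.5,   4.2]), array([ 29.2, 146. ]), np.float64(89.9), 11110] 0.0657
wrist C 0 wrist B 0 wrist A 170 [(78, -1, 33)] 
top C 0 top B 0 top A 36 [(21, -30, 33)] 
top []
side C 80 [(18, -33, -34), (34, -10, -34), (56, 20, -34)] side B 11 [(16, 26, 27)] side A 5 
side [(0.44, [258.0, 257.0])]
```

Call:
{"op": "move_arm", "data": {
  "series": [
    [[0,0,-41,0,0],[0,0,-72,0,0],[0,0,-92,0,0],[0,0,-101,0,0],[0,0,-94,0,0],[0,0,-76,0,0],[0,0,-51,0,0],[0,0,-26,0,0],[0,0,-8,0,0],[0,0,0,0,0]]
  ]
}}

```text
time_s: 11.47
eef_pos: [0.3968, 0.2075, 0.0484]
eef_rot: [0.001, 0.758, 0.652, 0.002]
wrist_force: [0.4, -0.1, -1.9]
opening: 0.223
grasp_force: 59.5
```

```bash
python3 full.py
```

```text
[0.39664463 0.20742065 0.0483346 ] [0.00118782 0.75804556 0.65219824 0.00172413] [ 1.51800754 -1.19202558 -2.40499758] 0.22521419071729604 59.51421797275543 11.5167
q [ 0.22  0.1   2.04 -0.    0.99  0.37] TCP in tray s,t -33.0 1.7
tube roof [array([-33.4,   4.6]), array([ 29.2, 146.6]), np.float64(89.7), 11369] 0.0672
wrist C 0 wrist B 316 [(116, -27, 11)] wrist A 212 [(80, 0, 33)] 
top C 0 top B 10 [(27, -29, 14)] top A 34 [(40, 0, 33)] 
top []
side C 68 [(69, 2, -34)] side B 35 [(53, -27, 3)] side A 3 
side [(0.53, [255.0, 255.0])]
```

```bash
cat > cnt.py <<'E'
from st import *
r=outline_of("nut1",n)
for x in r:
    Q=L(cloud(n,d,x["region"],c));print("nut",round(x["conf"],2),np.round(x["bbox"]).tolist(),len(Q),np.median(Q,0).round(0).tolist() if len(Q) else "")
p_=np.array(o["eef_pos"])
# slot profile: depth below roof along the tube, relative to TCP
Q=L(P);ps=(p_[:2]-T0)@s*1000;pt=(p_[:2]-T0)@t*1000
zr=np.median(B[:,2])*1000
prof=[]
for a in range(-74,76,3):
    m=(abs(Q[:,0]-ps-a)<1.5)&(abs(Q[:,1]-pt-2.8)<4)&(Q[:,2]<zr+4);prof.append(int(np.median(Q[m,2])-zr) if m.sum() else None)
print("slot",list(zip(range(-74,76,3),prof)))
E
python3 - <<'E'
from cnt import *
Q=L(P);m=(abs(Q[:,0])<41)&(abs(Q[:,1])<29)&(Q[:,2]>6)&(Q[:,2]<27);q=Q[m];print(np.percentile(q,[1,10,50,90,99],axis=0).round(1).tolist())
_,dd=camera("side");q=L(cloud("side",dd,dd>0));q=q[(abs(q[:,0])<41)&(abs(q[:,1])<27)&(q[:,2]>8)&(q[:,2]<25)];print(np.percentile(q,[1,10,50,90,99],axis=0).round(1).tolist())
E
```

```text
[0.39060554 0.20802273 0.04705346] [-3.42045988e-04  7.57277308e-01  6.53093141e-01 -5.57507540e-04] [ 0.38958069  0.07081811 -2.43320528] 0.22300336425407316 59.50360357761383 11.7667
q [0.22 0.1  2.05 0.   0.99 0.37] TCP in tray s,t -39.0 1.4
tube roof [array([-39.4,   4.2]), array([ 29.2, 146.4]), np.float64(89.7), 11215] 0.0658
wrist C 0 wrist B 319 [(117, -28, 11)] wrist A 217 [(80, 0, 33)] 
nut 0.94 [242.0, 246.0, 29.0, 14.0] 360 [-76.0, 1.0, 56.0]
nut 0.74 [406.0, 241.0, 28.0, 14.0] 269 [6.0, 2.0, 56.0]
nut 0.66 [438.0, 244.0, 35.0, 7.0] 313 [23.0, 2.0, 56.0]
nut 0.61 [337.0, 193.0, 28.0, 21.0] 408 [-28.0, 13.0, 14.0]
nut 0.55 [273.0, 244.0, 26.0, 10.0] 247 [-61.0, 2.0, 56.0]
slot [(-74, -65), (-71, 0), (-68, -6), (-65, -65), (-62, -65), (-59, -65), (-56, -65), (-53, -65), (-50, -65), (-47, -65), (-44, -10), (-41, -10), (-38, -9), (-35, -10), (-32, -12), (-29, -64), (-26, -10), (-23, -9), (-20, -9), (-17, -10), (-14, -64), (-11, -64), (-8, None), (-5, None), (-2, -62), (1, -61), (4, -61), (7, None), (10, 2), (13, 2), (16, 2), (19, -10), (22, -11), (25, -10), (28, -9), (31, -9), (34, -10), (37, -62), (40, -10), (43, -10), (46, -9), (49, -10), (52, -11), (55, -16), (58, -10), (61, -9), (64, -10), (67, -10), (70, -62), (73, -62)]
[[-34.7, 8.2, 6.5], [-33.0, 9.2, 8.7], [-27.6, 13.0, 14.3], [-21.9, 15.7, 15.5], [-20.2, 16.4, 16.3]]
[[-41.0, -11.5, 8.1], [-40.7, -0.1, 8.8], [-27.6, 4.9, 12.9], [-20.7, 12.1, 18.4], [-20.0, 15.0, 24.1]]
```

Call:
{"op": "move_arm", "data": {
  "series": [
    [[0,0,3,0,0],[0,0,9,0,0],[0,0,15,0,0],[0,0,18,0,0],[0,0,18,0,0],[0,0,-23,0,0],[0,0,-54,0,0],[0,0,-74,0,0],[0,0,-83,0,0],[0,0,-83,0,0]]
  ]
}}

```text
time_s: 12.7
eef_pos: [0.308, 0.2203, 0.0471]
eef_rot: [-0.0, 0.757, 0.653, -0.0]
wrist_force: [-0.6, 0.4, -2.4]
opening: 0.218
grasp_force: 60.0
```

```bash
python3 cnt.py
```

```text
[0.31014512 0.22044841 0.04770927] [3.33704871e-04 7.57124977e-01 6.53269696e-01 6.01728852e-04] [ 0.4258734   0.94677319 -1.71139689] 0.21987451224738053 60.02815246582031 12.75
q [ 0.3  -0.05  2.2  -0.    0.99  0.45] TCP in tray s,t -120.5 2.1
tube roof [array([-122.9,    4.6]), array([ 29.3, 146.2]), np.float64(89.9), 11057] 0.0659
wrist C 0 wrist B 1202 [(249, -29, 6), (217, 12, 3)] wrist A 200 [(80, 0, 33)] 
nut 0.88 [474.0, 197.0, 19.0, 25.0] 504 [-29.0, 12.0, 15.0]
nut 0.73 [423.0, 243.0, 30.0, 9.0] 263 [-69.0, 3.0, 56.0]
nut 0.7 [534.0, 208.0, 32.0, 26.0] 765 [11.0, 6.0, 14.0]
nut 0.64 [392.0, 242.0, 32.0, 4.0] 223 [-86.0, 3.0, 56.0]
nut 0.58 [282.0, 244.0, 13.0, 13.0] 151 [-141.0, 2.0, 56.0]
nut 0.56 [362.0, 244.0, 20.0, 14.0] 214 [-100.0, 2.0, 56.0]
nut 0.49 [472.0, 225.0, 7.0, 22.0] 38 [-27.0, -6.0, 18.0]
nut 0.2 [534.0, 204.0, 212.0, 323.0] 51163 [15.0, 28.0, 5.0]
slot [(-74, 0), (-71, -3), (-68, None), (-65, None), (-62, None), (-59, None), (-56, None), (-53, None), (-50, None), (-47, None), (-44, None), (-41, None), (-38, None), (-35, -66), (-32, -65), (-29, -65), (-26, -65), (-23, -10), (-20, -9), (-17, -64), (-14, -64), (-11, -65), (-8, -65), (-5, -65), (-2, -65), (1, -65), (4, -65), (7, -65), (10, -64), (13, -63), (16, -10), (19, -10), (22, -10), (25, -64), (28, -64), (31, -10), (34, -10), (37, -10), (40, -10), (43, -65), (46, -12), (49, -10), (52, -10), (55, -10), (58, -37), (61, -65), (64, -65), (67, -65), (70, -65), (73, -65)]
```

```bash
cat > ascii.py <<'E'
from st import *
import sys
lo,hi=map(float,sys.argv[1:3])
Q=L(P);m=(abs(Q[:,0])<42)&(Q[:,1]>lo)&(Q[:,1]<hi)&(Q[:,2]<34);q=Q[m]
for a in range(-42,42,3):
    row=""
    for b in np.arange(lo,hi,3):
        w=q[(abs(q[:,0]-a-1.5)<1.5)&(abs(q[:,1]-b-1.5)<1.5),2];row+=" %2d"%np.median(w) if len(w) else "  ."
    print("%4d"%a,row)
E
python3 ascii.py -30 30
```

```text
[0.31178479 0.22044748 0.04810724] [6.13206264e-04 7.57503774e-01 6.52829506e-01 1.13671690e-03] [ 0.26463825  0.0232009  -1.90817834] 0.22283742346207167 60.02781271934509 12.85
q [ 0.3  -0.05  2.2  -0.    0.99  0.45] TCP in tray s,t -118.8 2.4
tube roof [array([-119.7,    5.1]), array([ 29.6, 145.8]), np.float64(89.7), 11212] 0.0668
wrist C 0 wrist B 1058 [(176, -29, 10), (212, 12, 3)] wrist A 206 [(77, 1, 33)] 
 -42   .  .  .  .  .  .  .  .  .  .  .  .  .  . 30  . 29 29  .  .
 -39   .  .  .  .  .  .  .  .  .  .  .  .  .  .  .  .  .  .  .  .
 -36   .  .  .  .  .  .  .  .  .  .  .  . 14 15 14 13  .  .  .  .
 -33   .  .  .  .  .  .  .  .  .  .  . 15 15 14 14 13  4  3  .  .
 -30   4  3  3  3  .  .  .  .  .  .  . 15 15 15 15 12  3  3  . 27
 -27   4  3  3  3  .  .  .  .  .  .  . 14 14 14 14 10  3  4  .  .
 -24   5  3  3  3  .  .  .  .  3  4  . 14 14 14 14  4  3  3  .  .
 -21  17  3  3  3  .  .  .  4  3  3  .  4  5  3  3  4  3  3  .  .
 -18  13  3  3  3  3  3  3  3  3  3  3  4  3  3  4  3  3  3  .  .
 -15  12  3  3  3  3  3  3  3  4  3  3  3  4  3  3  3  3  3  . 29
 -12  12  3  3  3  3  
[... 465 characters left out ...]
3  3 13 14 14 14 15  9  3  3  3  3  . 29
  12  12  3  3  3  3  3  3  3  . 14 15 15 15 10  3  3  3  3  . 29
  15  10  4  3  3  3  3  3  3  . 14 15 15 15 12  3  3  3  3  . 29
  18   8  3  3  3  3  3  3  4  . 14 14 14 14  6  4  3  3  4  . 29
  21   9  3  3  3  3  3  3  3  .  .  .  .  .  3  3  3  3  3  . 29
  24   9  3  3  3  3  3  3  3  .  .  .  4  3  3  3  3  3  3  . 29
  27  10  3  3  3  3  3  3  3  3  4  3  3  3  3  3  4  3  4  . 29
  30   9  3  3  3  3  3  3  3  3  3  3  3  3  4  3  4  3  4  . 29
  33  11  3  3  3  3  3  3  3  3  3  3  3  3  3  3  3  3  3  . 29
  36  11  3  3  3  3  3  3  3  3  3  3  3  3  3  3  3  3  3  . 29
  39  15 14  8 12 15 12 14 12 14 11 12 15 10 12 11  6 12 16 21 28
```

Call:
{"op": "move_arm", "data": {
  "series": [
    [[0,3,5,0,0],[0,9,15,0,0],[0,18,29,0,0],[0,28,45,0,0],[0,38,61,0,0],[0,47,76,0,0],[0,53,87,0,0],[0,57,94,0,0],[0,58,97,0,0],[0,58,97,0,0]]
  ]
}}

```text
time_s: 13.68
eef_pos: [0.4152, 0.2631, 0.0471]
eef_rot: [0.0, 0.758, 0.653, -0.0]
wrist_force: [0.5, -0.4, -1.9]
opening: 0.221
grasp_force: 59.9
```

```bash
cat > cnt2.py <<'E'
from cnt import *
_,dd=camera("side");nuts("side",cloud("side",dd,dd>0))
for x in outline_of("nut1","side"):
    Q=L(cloud("side",dd,x["region"]));print("side nut",round(x["conf"],2),len(Q),np.median(Q,0).round(0).tolist())
E
python3 cnt2.py
```

```text
[0.41421907 0.26294769 0.04699737] [-1.75536888e-04  7.57581666e-01  6.52740183e-01 -4.93086523e-04] [ 0.28262683 -0.93292186 -2.20951942] 0.22158845948600778 59.88824486732483 13.7333
q [ 0.32  0.2   1.93 -0.    1.01  0.47] TCP in tray s,t -23.6 59.2
tube roof [array([-23. ,  62.4]), array([ 29. , 146.4]), np.float64(89.9), 11262] 0.0659
wrist C 0 wrist B 51 [(21, -35, -10)] wrist A 0 
nut 0.68 [361.0, 244.0, 20.0, 15.0] 221 [-1.0, 60.0, 56.0]
nut 0.62 [561.0, 240.0, 158.0, 242.0] 32489 [136.0, 30.0, 7.0]
nut 0.53 [422.0, 239.0, 34.0, 9.0] 276 [31.0, 60.0, 56.0]
nut 0.52 [393.0, 241.0, 30.0, 6.0] 212 [14.0, 61.0, 56.0]
nut 0.52 [280.0, 244.0, 18.0, 12.0] 159 [-42.0, 60.0, 56.0]
slot [(-74, -65), (-71, 0), (-68, -5), (-65, -65), (-62, -65), (-59, -65), (-56, -65), (-53, -65), (-50, -65), (-47, -65), (-44, -65), (-41, -65), (-38, -65), (-35, -65), (-32, -65), (-29, -65), (-26, None), (-23, -19), (-20, -9), (-17, -9), (-14, -10), (-11, 2), (-8, -61), (-5, -62), (-2, -62), (1, -62), (4, -62), (7, -62), (10, -62), (13, -61), (16, 1), (19, -9), (22, -9), (25, -10), (28, -61), (31, -13), (34, -9), (37, -9), (40, -10), (43, -10), (46, -61), (49, -10), (52, -10), (55, -9), (58, -9), (61, -10), (64, -62), (67, -59), (70, None), (73, None)]
side C 84 [(22, -18, -34), (61, 14, -34)] side B 118 [(24, -36, -5), (79, -27, 8), (40, -30, -9), (30, 14, -1), (24, 15, 4)] side A 2 
side nut 0.5 47 [15.0, -0.0, 12.0]
```

Call:
{"op": "move_arm", "data": {
  "series": [
    [[0,0,-41,0,0],[0,0,-72,0,0],[0,0,-92,0,0],[0,0,-101,0,0],[0,0,-94,0,0],[0,0,-76,0,0],[0,0,-51,0,0],[0,0,-26,0,0],[0,0,-8,0,0],[0,0,0,0,0]]
  ]
}}

```text
time_s: 14.72
eef_pos: [0.4186, 0.2628, 0.0483]
eef_rot: [0.001, 0.758, 0.652, 0.002]
wrist_force: [0.2, 0.7, -1.8]
opening: 0.219
grasp_force: 60.1
```

```bash
python3 cnt2.py
```

```text
[0.41853433 0.26270338 0.04817605] [0.0009468  0.75808849 0.65214912 0.00157008] [ 1.49250273 -1.22910175 -1.77540187] 0.22078566838347372 60.1422643661499 14.7667
q [ 0.32  0.2   1.93 -0.    1.01  0.47] TCP in tray s,t -19.2 59.6
tube roof [array([-19.6,  62.4]), array([ 29.3, 146.2]), np.float64(89.7), 11287] 0.067
wrist C 0 wrist B 20 [] wrist A 237 [(85, -10, 68)] 
nut 0.72 [368.0, 243.0, 27.0, 14.0] 256 [6.0, 60.0, 57.0]
nut 0.71 [329.0, 195.0, 22.0, 16.0] 306 [-11.0, 70.0, 14.0]
nut 0.67 [404.0, 244.0, 32.0, 13.0] 362 [24.0, 60.0, 57.0]
nut 0.64 [440.0, 242.0, 29.0, 6.0] 224 [42.0, 61.0, 58.0]
slot [(-74, -65), (-71, 0), (-68, -9), (-65, -66), (-62, -66), (-59, -66), (-56, -66), (-53, -66), (-50, -66), (-47, -66), (-44, -66), (-41, -66), (-38, -66), (-35, -66), (-32, -66), (-29, None), (-26, None), (-23, -63), (-20, -63), (-17, -63), (-14, -62), (-11, -62), (-8, -63), (-5, -63), (-2, -63), (1, -63), (4, -53), (7, None), (10, 3), (13, 2), (16, -57), (19, -14), (22, -10), (25, -9), (28, -9), (31, -10), (34, -62), (37, -14), (40, -9), (43, -9), (46, -9), (49, -9), (52, -63), (55, -14), (58, -10), (61, -10), (64, -9), (67, -9), (70, -10), (73, None)]
side C 75 [(26, -30, -34), (37, -4, -34), (37, 21, -34)] side B 110 [(49, -29, -8), (28, -25, 5), (81, 13, 1)] side A 29 [(36, -9, 58)] 
side nut 0.6 24 [-25.0, 8.0, 13.0]
side nut 0.38 42 [16.0, 0.0, 12.0]
```

Call:
{"op": "move_arm", "data": {
  "series": [
    [[0,0,0,0,0],[0,0,-38,0,0],[0,0,-66,0,0],[0,0,-85,0,0],[0,0,-94,0,0],[0,0,-94,0,0],[0,0,-94,0,0],[0,0,-94,0,0],[0,0,-94,0,0],[0,0,-94,0,0]]
  ]
}}

```text
time_s: 15.75
eef_pos: [0.3224, 0.2771, 0.0476]
eef_rot: [0.0, 0.758, 0.653, 0.0]
wrist_force: [-0.5, 0.3, -3.1]
opening: 0.221
grasp_force: 60.3
```

```bash
python3 cnt2.py;python3 ascii.py 33 93 | tail -28
```

```text
[0.32218147 0.27702266 0.04745785] [8.83841140e-05 7.57718867e-01 6.52581097e-01 1.49109054e-04] [ 0.26921198 -0.12463131 -2.61538683] 0.21998897855420008 60.2694833278656 15.8
q [ 0.43  0.06  2.09 -0.    0.99  0.58] TCP in tray s,t -116.7 59.9
tube roof [array([-116.8,   62.9]), array([ 29.3, 146.2]), np.float64(89.8), 11249] 0.0663
wrist C 0 wrist B 1121 [(296, -30, 5), (210, 12, 3)] wrist A 1727 [(70, 5, 33), (214, -11, 63), (221, 10, 65)] 
nut 0.92 [523.0, 200.0, 34.0, 24.0] 728 [8.0, 68.0, 14.0]
nut 0.91 [488.0, 203.0, 27.0, 25.0] 665 [-12.0, 66.0, 14.0]
nut 0.81 [451.0, 282.0, 23.0, 18.0] 350 [-29.0, 11.0, 15.0]
nut 0.79 [450.0, 243.0, 35.0, 11.0] 296 [-50.0, 60.0, 57.0]
nut 0.76 [509.0, 288.0, 26.0, 26.0] 615 [11.0, 7.0, 14.0]
nut 0.63 [411.0, 242.0, 33.0, 8.0] 212 [-68.0, 61.0, 57.0]
nut 0.49 [376.0, 243.0, 32.0, 13.0] 290 [-87.0, 61.0, 57.0]
slot [(-74, -65), (-71, 0), (-68, -6), (-65, -65), (-62, -65), (-59, -65), (-56, -65), (-53, -65), (-50, -65), (-47, -65), (-44, -65), (-41, -65), (-38, -65), (-35, -65), (-32, -65), (-29, -65), (-26, -65), (-23, -65), (-20, -65), (-17, 
[... 1687 characters left out ...]
3  3 14 15 14 15 14 10  4  3  3  3  .  .
  12   8  3  3  3  3  3  3  4 14 14 15 15 15  8  3  3  3  3  . 29
  15  10  3  3  3  3  3  3  3 13 14 14 15 14  5  3  3  3  3  . 29
  18   7  3  3  3  3  3  3  3  .  .  .  .  .  3  3  3  3  3  . 29
  21   6  3  3  3  3  3  3  3  .  .  .  .  3  3  4  3  3  3  .  .
  24  12  3  3  3  3  3  3  3  3  3  4  4  3  3  3  3  4  3  . 29
  27  11  3  3  3  3  3  3  3  3  3  3  3  3  3  3  3  3  3  .  .
  30  12  3  4  3  3  3  3  3  3  3  3  3  3  4  3  3  4  4  . 29
  33  11  3  3  3  3  3  3  4  3  3  3  3  3  3  3  3  4  4  .  .
  36  10  3  3  3  3  3  3  3  4  3  3  3  3  3  3  3  4  4  . 29
  39  14 12  8 12 12 12 11 10 10 12  5 11 11 12  7  8 12 17 22 29
```

Call:
{"op": "move_arm", "data": {
  "series": [
    [[0,-4,4,0,0],[0,-13,12,0,0],[0,-27,24,0,0],[0,-45,38,0,0],[0,-65,53,0,0],[0,-84,67,0,0],[0,-102,78,0,0],[0,-116,86,0,0],[0,-123,90,0,0],[0,-126,92,0,0]]
  ]
}}

```text
time_s: 16.83
eef_pos: [0.3943, 0.1378, 0.0475]
eef_rot: [0.0, 0.758, 0.652, 0.0]
wrist_force: [1.0, 0.4, -2.3]
opening: 0.219
grasp_force: 60.2
```

Call:
{"op": "move_arm", "data": {
  "series": [
    [[0,0,0,0,0],[0,0,-41,0,0],[0,0,-71,0,0],[0,0,-89,0,0],[0,0,-96,0,0],[0,0,-96,0,0],[0,0,-91,0,0],[0,0,-80,0,0],[0,0,-64,0,0],[0,0,-46,0,0]]
  ]
}}

```text
time_s: 17.67
eef_pos: [0.3508, 0.1457, 0.0478]
eef_rot: [0.001, 0.757, 0.653, 0.001]
wrist_force: [-0.3, 0.9, -2.6]
opening: 0.22
grasp_force: 60.3
```

```bash
python3 cnt.py
```

```text
[0.35545306 0.14510477 0.04890415] [0.00231741 0.75772628 0.65256264 0.0027414 ] [ 2.86723067 -2.63741562 -0.47232839] 0.21952282506610366 60.38669943809509 17.7167
q [ 0.08 -0.05  2.2  -0.    0.99  0.23] TCP in tray s,t -64.8 -65.9
tube roof [array([-69.7, -63.2]), array([ 29.4, 146.2]), np.float64(90.0), 10929] 0.0667
wrist C 862 [(114, -33, -55), (178, 31, -62)] wrist B 1975 [(386, -31, 2), (219, 12, 3)] wrist A 0 
nut 0.9 [483.0, 207.0, 31.0, 30.0] 610 [30.0, -61.0, 17.0]
nut 0.88 [382.0, 114.0, 24.0, 28.0] 552 [-33.0, -6.0, 18.0]
nut 0.85 [463.0, 95.0, 33.0, 30.0] 769 [12.0, 4.0, 15.0]
nut 0.83 [426.0, 244.0, 31.0, 11.0] 284 [-15.0, -66.0, 57.0]
nut 0.8 [376.0, 196.0, 24.0, 15.0] 329 [-34.0, -54.0, 15.0]
nut 0.72 [390.0, 82.0, 26.0, 26.0] 729 [-30.0, 10.0, 15.0]
slot [(-74, -3), (-71, None), (-68, None), (-65, None), (-62, None), (-59, None), (-56, None), (-53, None), (-50, None), (-47, None), (-44, None), (-41, None), (-38, None), (-35, -67), (-32, -66), (-29, -66), (-26, -66), (-23, -66), (-20, -65), (-17, 1), (-14, -65), (-11, -66), (-8, -65), (-5, -65), (-2, -66), (1, -66), (4, -66), (7, -65), (10, -64), (13, -66), (16, -66), (19, -66), (22, None), (25, -52), (28, -52), (31, None), (34, -53), (37, -53), (40, -63), (43, -39), (46, -10), (49, -10), (52, -10), (55, -9), (58, -62), (61, -63), (64, -62), (67, -63), (70, -62), (73, -63)]
```

Call:
{"op": "move_arm", "data": {
  "series": [
    [[0,0,10,0,0],[0,0,22,0,0],[0,0,33,0,0],[0,0,40,0,0],[0,0,42,0,0],[0,0,42,0,0],[0,0,1,0,0],[0,0,-30,0,0],[0,0,-50,0,0],[0,0,-58,0,0]]
  ]
}}

```text
time_s: 18.6
eef_pos: [0.2866, 0.1545, 0.0462]
eef_rot: [-0.001, 0.757, 0.653, -0.002]
wrist_force: [0.1, -0.3, -2.7]
opening: 0.219
grasp_force: 60.3
```

```bash
python3 cnt.py|grep -v "^q"
```

```text
[0.28718409 0.15460692 0.0465558 ] [-0.00084647  0.75697826  0.65343865 -0.00106158] [-0.90855028  0.09656371 -2.51287035] 0.22069369263541658 60.32546281814575 18.65
tube roof [array([-134.5,  -63.7]), array([ 29.2, 146.1]), np.float64(89.9), 11104] 0.065
wrist C 1582 [(117, -31, -59), (223, -7, -64), (185, 31, -62)] wrist B 1804 [(315, -30, 2), (221, 12, 3)] wrist A 0 
nut 0.91 [513.0, 83.0, 25.0, 27.0] 577 [-29.0, 10.0, 15.0]
nut 0.74 [590.0, 208.0, 39.0, 34.0] 848 [29.0, -62.0, 16.0]
nut 0.6 [583.0, 96.0, 38.0, 30.0] 977 [11.0, 4.0, 14.0]
nut 0.57 [504.0, 114.0, 20.0, 29.0] 444 [-31.0, -6.0, 18.0]
nut 0.57 [524.0, 209.0, 32.0, 28.0] 758 [-9.0, -63.0, 14.0]
nut 0.49 [487.0, 201.0, 18.0, 26.0] 277 [-31.0, -58.0, 15.0]
slot [(-74, 0), (-71, -1), (-68, -5), (-65, None), (-62, None), (-59, None), (-56, None), (-53, None), (-50, None), (-47, None), (-44, -666), (-41, None), (-38, -668), (-35, -666), (-32, None), (-29, None), (-26, None), (-23, None), (-20, None), (-17, None), (-14, 2), (-11, 2), (-8, None), (-5, None), (-2, None), (1, None), (4, None), (7, None), (10, 2), (13, 2), (16, 1), (19, None), (22, None), (25, None), (28, None), (31, None), (34, -65), (37, -64), (40, -64), (43, -64), (46, -64), (49, -64), (52, -64), (55, -64), (58, -64), (61, -64), (64, -64), (67, -64), (70, -64), (73, -64)]
```

Call:
{"op": "move_arm", "data": {
  "series": [
    [[0,0,0,-15,0],[0,0,0,-32,0],[0,6,12,-36,-0.06],[0,16,34,-36,-0.18],[0,28,58,-36,-0.3],[0,40,82,-36,-0.42],[0,52,108,-36,-0.54],[0,64,133,-36,-0.66],[0,76,158,-36,-0.78],[0,83.6,172.8,-36,-0.9]]
  ]
}}

```text
time_s: 19.53
eef_pos: [0.479, 0.2119, 0.0837]
eef_rot: [0.002, 0.396, 0.918, 0.001]
wrist_force: [-0.9, -0.0, -0.4]
opening: 0.225
grasp_force: 60.3
```

Call:
{"op": "move_arm", "data": {
  "series": [
    [[0,0,0,0,-0.12],[0,0,0,0,-0.24],[0,0,0,0,-0.36],[0,0,0,0,-0.48],[0,0,0,0,-0.6],[0,0,0,0,-0.7],[0,0,0,0,-0.76],[0,0,0,0,-0.78],[0,0,0,0,-0.78],[0,0,0,0,-0.78]]
  ]
}}

```text
time_s: 20.37
eef_pos: [0.475, 0.2114, 0.0834]
eef_rot: [0.0, 0.02, 1.0, 0.0]
wrist_force: [0.1, 0.4, -1.6]
opening: 0.223
grasp_force: 60.3
```

```bash
cat > dk.py <<'E'
from look import *
x=np.array([-.061,-.998]);y=np.array([.998,-.061]);C=np.array([.578,.2054])
D=np.c_[(P[:,:2]-C)@x,(P[:,:2]-C)@y,P[:,2]]*1000
p=np.array(o["eef_pos"]);print("tcp dock",((p[:2]-C)@x*1000).round(1),((p[:2]-C)@y*1000).round(1))
m=(np.linalg.norm(P[:,:2]-p[:2],axis=1)<.085)&(P[:,2]>p[2]+.010)&(P[:,2]<p[2]+.024)
print("tube",[np.round(k,1) for k in cv2.minAreaRect(D[m][:,:2].astype(np.float32))],np.median(D[m][:,2]))
E
cat > dk2.py <<'E'
from dk import *
def st(k,m):
    Q=D[m];print(k,len(Q),np.percentile(Q,[1,50,99],axis=0).round(1).tolist() if len(Q) else "")
a=(D[:,0]<-10)&(D[:,0]>-75)&(D[:,1]>-4)&(D[:,1]<60)
st("caproof",a&(D[:,2]>20)&(D[:,2]<35));st("rim",a&(D[:,2]>9)&(D[:,2]<13))
b=(abs(D[:,0])<90)&(D[:,1]<-4)&(D[:,1]>-60)
st("rails",b&(D[:,2]>9.5)&(D[:,2]<14));st("plate",(abs(D[:,0])<95)&(abs(D[:,1])<60)&(D[:,2]>3)&(D[:,2]<8.5))
E
python3 dk2.py
```

```text
[0.47471316 0.2113697  0.0833722 ] [1.75691483e-04 2.03135756e-02 9.99793642e-01 1.43991102e-05] [-0.21830738  0.31822463 -2.21769573] 0.22085507468309315 60.313013792037964 20.4167
tcp dock 0.3 -103.4
tube [array([   2. , -106.3]), array([146.3,  29.2]), np.float64(1.4)] 102.2973513026454
caproof 1 [[-30.0, 45.6, 20.7], [-30.0, 45.6, 20.7], [-30.0, 45.6, 20.7]]
rim 180 [[-30.7, 12.3, 9.2], [-23.6, 41.3, 11.7], [-21.6, 52.7, 12.9]]
rails 293 [[57.5, -37.0, 9.8], [78.3, -15.3, 12.5], [81.9, -8.5, 13.8]]
plate 5627 [[-85.6, -37.2, 5.5], [-3.0, 0.6, 6.9], [86.0, 54.0, 8.2]]
```

Call:
{"op": "move_arm", "data": {
  "series": [
    [[0,-10,1.5,0,0.02],[0,-30,1.5,0,0.02],[0,-52,1.5,0,0.02],[0,-70,1.5,0,0.02],[0,-77.4,1.5,5,0.02],[0,-77.4,1.5,20,0.02],[0,-77.4,1.5,36,0.02],[0,-77.4,1.5,48,0.02],[0,-77.4,1.5,50,0.02],[0,-77.4,1.5,50,0.02]]
  ]
}}

```text
time_s: 21.25
eef_pos: [0.5502, 0.2099, 0.032]
eef_rot: [-0.001, 0.03, 1.0, -0.0]
wrist_force: [-0.2, 0.0, -1.1]
opening: 0.224
grasp_force: 60.3
```

```bash
python3 dk2.py
```

```text
[0.55122381 0.21001363 0.03311964] [-4.04196043e-04  2.94954528e-02  9.99564829e-01 -8.35661076e-05] [ 0.19254578  0.32422085 -1.10836934] 0.22167520680025327 60.269222259521484 21.3
tcp dock -3.0 -27.0
tube [array([ -1.3, -30.9]), array([145.8,  29.2]), np.float64(0.1)] 50.9278098367421
caproof 787 [[-58.9, 7.8, 20.2], [-50.8, 11.1, 27.6], [-39.6, 22.2, 29.3]]
rim 316 [[-67.3, 5.6, 9.1], [-64.3, 10.3, 11.6], [-39.5, 29.7, 12.9]]
rails 1516 [[-23.9, -51.9, 9.7], [30.7, -50.1, 12.5], [81.6, -38.6, 13.8]]
plate 12699 [[-85.9, -55.7, 4.0], [4.3, -40.7, 6.7], [86.6, 53.2, 8.2]]
```

Call:
{"op": "move_arm", "data": {
  "series": [
    [[0,-0.7,-1.3,8,0],[0,-0.7,-1.3,15,0],[0,-0.7,-1.3,19,0],[0,-0.7,-1.3,20.2,0],[0,-0.7,-1.3,20.2,0],[0,-0.7,-1.3,20.2,0],[0.5,-0.7,-1.3,20.2,0],[0.5,-0.7,-1.3,20.2,0],[0.5,-0.7,-1.3,20.2,0],[0.5,-0.7,-1.3,20.2,0]]
  ]
}}

```text
time_s: 22.13
eef_pos: [0.5525, 0.2087, 0.0136]
eef_rot: [0.0, 0.029, 1.0, 0.0]
wrist_force: [-0.5, -0.5, 0.7]
opening: 0.499
grasp_force: 0.0
```

Call:
{"op": "move_arm", "data": {
  "series": [
    [[0.5,0,0,-5,0],[0.5,0,0,-20,0],[0.5,0,0,-45,0],[0.5,0,0,-80,0],[0.5,0,0,-115,0],[0.5,15,0,-145,0],[0.5,40,0,-160,0],[0.5,60,0,-160,0],[0.5,70,0,-160,0],[0.5,70,0,-160,0]]
  ]
}}

```text
time_s: 22.97
eef_pos: [0.4805, 0.213, 0.1734]
eef_rot: [-0.0, 0.029, 1.0, 0.0]
wrist_force: [-0.2, 0.6, -0.1]
opening: 0.501
grasp_force: 0.0
```

```bash
python3 - <<'E'
from dk2 import *
m=b&(D[:,2]>27)&(D[:,2]<36);st("tuberoof",m);print(cv2.minAreaRect(D[m&(abs(D[:,0])>15)][:,:2].astype(np.float32)))
for k in (-65,-40,40,65): print(k,np.median(D[m&(abs(D[:,0]-k)<6)][:,2]))
st("post",a&(D[:,2]>50)&(D[:,2]<66))
g=(abs(D[:,1]+29)<5)&(abs(D[:,0])<70)&(abs(D[:,0])>14)&(D[:,2]<33);print("slot z hist",np.histogram(D[g][:,2],bins=[0,8,12,18,24,33]))
for q in outline_of("nut1",n):
    Q=cloud(n,d,q["region"],c);print(round(q["conf"],2),np.median(Q,0).round(3) if len(Q) else "")
cv2.imwrite("pics/w7.png",im)
E
```

```text
[0.4816884  0.21286186 0.17317607] [ 5.46172843e-05  2.90631808e-02  9.99577575e-01 -2.20382113e-05] [ 1.54864771  0.02491766 -0.98852169] 0.4987329785975159 0.0 23.0167
tcp dock -1.6 -96.6
tube [array([0., 0.]), array([0., 0.]), np.float64(0.0)] nan
caproof 543 [[-50.1, 8.1, 21.1], [-37.4, 19.4, 27.8], [-29.8, 45.7, 33.7]]
rim 331 [[-52.5, -1.1, 9.1], [-26.4, 8.9, 11.6], [-21.9, 52.3, 13.0]]
rails 1414 [[-71.1, -51.9, 9.5], [20.6, -42.3, 11.6], [81.5, -16.0, 13.9]]
plate 5781 [[-86.4, -55.7, 3.9], [8.2, 3.7, 6.8], [86.6, 53.9, 8.3]]
tuberoof 2656 [[-72.0, -43.2, 27.5], [3.4, -35.3, 30.8], [71.3, -15.3, 34.5]]
((-0.40183258056640625, -28.91913604736328), (145.85768127441406, 29.014577865600586), 0.2850024402141571)
-65 30.71112076501937
-40 30.690252671213614
40 30.664856023857677
65 30.616824924493024
post 231 [[-50.0, 20.1, 50.2], [-43.4, 24.0, 59.9], [-37.7, 33.5, 62.1]]
slot z hist (array([ 0, 53,  3,  6, 47]), array([ 0,  8, 12, 18, 24, 33]))
0.79 [0.449 0.265 0.015]
0.76 [0.451 0.136 0.017]
0.7 [0.427 0.266 0.015]
0.66 [0.396 0.2   0.018]
0.63 [0.401 0.215 0.015]
0.58 [0.413 0.14  0.015]
0.51 [0.387 0.149 0.015]
0.47 [0.442 0.204 0.015]
  return _methods._mean(a, axis=axis, dtype=dtype,
  ret = ret.dtype.type(ret / rcount)
```

View pics/w7.png

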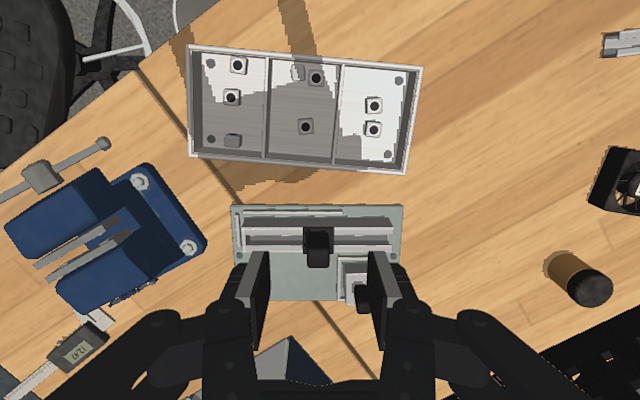

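The picture shows the nuts split 3, 3 and 2 over the bays at about (235,70)–(232,140), (298,73)–(305,127) and (374,105)–(374,130). The shaker is empty and level in the cradle (318,240), and the cap is home in its pocket (355,275).

```bash
python3 -c "
from bench import order;print(order.hand_in())"
```

```text
the job is handed in; nothing more can be done
None
```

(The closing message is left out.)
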